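# Line the sockets up by size on the socket rail

## Robot

A 6-joint arm with a two-finger parallel gripper is mounted at the origin on the work surface. World frame = base frame: x ahead of the robot, y to its left, z up, the work surface at z = 0. Lengths are in mm, angles in rad, forces in N, time in s.
With the tool pointing down it reaches from about 350 to 925 mm from the base axis. Payload 6.4 kg.
Tool frame: the origin (TCP) lies at the very end of the fingers, on their centre line; the grasp point (between the pads) lies 19 mm behind it; z points along the fingers, y is the line along which they close (so a half turn about z gives the same grasp; the last joint's range is limited). The gripper opens to 85 mm and grips with 20 to 120 N. Pads are 22 mm wide; open, the fingers measure 114 mm over their backs; the gripper's body (76 mm by 85 mm) begins 54 mm behind the grasp point. The pads swing forward as they close: fully open they stand 13 mm farther back than shut.
Start: joints at [-1.403, 0.245, 1.558, -0, 1.339, -0.174], TCP at [217.874, -612.409, 231.29] pointing down, gripper open.
Joint ranges: [-3.13, 3.13], [-1.02, 2.26], [0.13, 2.54], [-0.95, 4.09], [0.21, 2.88], [-2.74, 2.74]. Speed limits (rad/s): [2.57, 2.57, 3.14, 3.14, 3.14, 3.14].

## Interface

Orientations are given as a unit quaternion [w, x, y, z].
In Python, from plant import bot, viewer gives the robot as it stands.
- The arm moves only by the shell command python3 -m inch 'ROWS' [FORCE]. ROWS is JSON, a list of rows, each an object of numbers: "jaw": the closure, from -1 (fully open) to 1 (shut), so that 0 is half open; "dx", "dy", "dz": the shift along the tool's x, y, z in m; "turn": the turn about the tool's z in rad. In form: [{"jaw": .., "dx": .., "dy": .., "dz": .., "turn": ..}, ...]. A call has 1 to 12 rows; each row is the pose to reach, as a shift and turn from the pose commanded when the call began, along the tool's axes at that moment; what a row does not reach only later rows make up. A row lasts 1/10 s, in which the tool goes at most 50 mm and 8.59 degrees, less where a joint would pass 70% of its speed; a pose out of reach is approached as far as the arm can. A call with a gripper value outside its range is refused whole. The fingers move at their own pace and stop on an object; FORCE is the grip in N (left out, the last holds). Time passes only in rows, so rows that repeat a pose let the fingers close. It gives the time, the measured TCP pose, the force, the opening and the grip force at its end, in the units of the state.
- bot.get_state(): the state, without advancing time (a new reading comes with each control period).
- viewer.snapshot(name): name is "side" or "top"; returns a dict with "image" (480x640x3 uint8, red, green, blue), "depth" (480x640 float32, mm along the optical axis (not along the pixel's ray), 0 where there is no reading), "vfov" (degrees; the focal length in pixels is half the picture's height over the tangent of half this angle, whatever the lens; pixels are square), "cx", "cy" (the principal point, pixels), "position" and "attitude" of the camera in the world. Camera axes: x right, y down, z forward; pixel columns grow to the right and rows downward; lengths in mm; the calibration is good to about 2 mm. A picture is of the moment at which its call begins.
- bot.job_done(): hands the job in; it is judged then, once.
The state is a dict: "time": time; "joint_positions": joint angles; "joint_vel": joint speeds; "tau": joint torques, N m; "tcp_pos": TCP position; "ee_rot": TCP orientation; "wrist_force": force on the tool from outside, world axes, zero at the start; "wrist_torque": the same for the moment, N m; "finger_gap": finger opening in mm; "finger_force": force on a finger pad.
Only numpy, scipy, OpenCV 4.12 (cv2) and the standard library are available. Lean on these libraries where they do the work, as an engineer would, in place of code of your own. Each camera call takes 0.05 s, during which the arm holds its last target. There are 200 camera calls.

## Task

Put the four steel sockets back on the socket rail in order of size, one standing upright in the middle of each rubber seat: the largest on the seat next to the upright end stop, then each smaller one in turn, down to the smallest at the other end. Set each one down rather than dropping it, let go of it, and leave the glass jar where it stands.

Things in the scene. Friction and masses are not known exactly. Their poses are not given: they have to be found in the camera images.
- socket_a_mid (a point): the smallest of four loose steel wrench sockets: a plain upright cylinder 24 mm in diameter and 50 mm tall with a dark square drive hole in its top; it stands upright on the bench at the start. The point is its centre, half-way up (25 mm above its foot); its z axis is the cylinder's axis, upward
- socket_b_mid (a point): the second smallest of four loose steel wrench sockets: a plain upright cylinder 32 mm in diameter and 56 mm tall with a dark square drive hole in its top; it stands upright on the bench at the start. The point is its centre, half-way up (28 mm above its foot); its z axis is the cylinder's axis, upward
- socket_c_mid (a point): the second largest of four loose steel wrench sockets: a plain upright cylinder 40 mm in diameter and 62 mm tall with a dark square drive hole in its top; it stands upright on the bench at the start. The point is its centre, half-way up (31 mm above its foot); its z axis is the cylinder's axis, upward
- socket_d_mid (a point): the largest of four loose steel wrench sockets: a plain upright cylinder 48 mm in diameter and 68 mm tall with a dark square drive hole in its top; it stands upright on the bench at the start. The point is its centre, half-way up (34 mm above its foot); its z axis is the cylinder's axis, upward
- seat_1_top (a point): the leftmost (left = +y, as seen from the robot) of four fixed flat round black rubber seats, 52 mm in diameter, about 75 mm apart in a row on the aluminium rail (390 x 56 mm, 10 mm high, fixed to the bench). The point is the centre of the seat's flat top, 14 mm above the bench; x points across the rail (away from the robot), y along it (to the left), z up
- seat_2_top (a point): the second from the left (left = +y, as seen from the robot) of four fixed flat round black rubber seats, 52 mm in diameter, about 75 mm apart in a row on the aluminium rail (390 x 56 mm, 10 mm high, fixed to the bench). The point is the centre of the seat's flat top, 14 mm above the bench; x points across the rail (away from the robot), y along it (to the left), z up
- seat_3_top (a point): the third from the left (left = +y, as seen from the robot) of four fixed flat round black rubber seats, 52 mm in diameter, about 75 mm apart in a row on the aluminium rail (390 x 56 mm, 10 mm high, fixed to the bench). The point is the centre of the seat's flat top, 14 mm above the bench; x points across the rail (away from the robot), y along it (to the left), z up
- seat_4_top (a point): the rightmost (left = +y, as seen from the robot) of four fixed flat round black rubber seats, 52 mm in diameter, about 75 mm apart in a row on the aluminium rail (390 x 56 mm, 10 mm high, fixed to the bench). The point is the centre of the seat's flat top, 14 mm above the bench; x points across the rail (away from the robot), y along it (to the left), z up
- stop_mid (a point): end stop: a steel plate 46 mm wide, 10 mm thick and 50 mm tall (on a low foot 22 mm thick) standing fixed across one end of the rail, left or right, about 68 mm beyond the centre of the last seat (the other end has only a flat black cap 5 mm high). The point is the plate's centre, 35 mm above the bench; same axes as the seats
- jar_mid (a point): bystander: an amber glass jar with a steel lid, 68 mm in diameter and 85 mm tall, standing loose on the bench to the right of the sockets; to be left alone. The point is its centre, half-way up; z up
Not all that is in view belongs to the job. What is shaped like the part that bears socket_a_mid but red is not meant.

How it is judged:
By the outcome, as a careful person would: the job done as asked, in the order asked, and still so for the second after the job is handed in, with the robot touching nothing.
It also fails if it takes over 104 s, if anything falls off the work surface, if the arm or the gripper's body presses on something with over 40 N, if the wrist force passes 120 N, or if a joint passes its speed limit or range.

## Working session

There is one attempt and no reset: what is moved stays moved. The work goes in short steps, Python scripts to look and compute and a shell command to move; the robot and the scene stay as the last step left them, time stands still between calls to the robot, and variables do not carry over. Pictures are saved under pics/ and viewed, at most 14 in all, crops included, and the job is handed in when it is done.

```bash
ls; mkdir -p pics; python3 - <<'E'
from plant import bot, viewer
import cv2,numpy as np
for n in("top","side"):
    s=viewer.snapshot(n); cv2.imwrite(f"pics/{n}0.png",s["image"][:,:,::-1]); np.savez(f"{n}0.npz",**s)
    print(n,s["vfov"],s["cx"],s["cy"],s["position"],s["attitude"])
print(bot.get_state())
E
```

```text
pics
top 57.843696061686934 312.53155620541577 242.99065800330558 [ 510.11508238 -102.4180839   974.5682979 ] [-0.01147321  0.71355058 -0.70039635  0.01260523]
side 56.257975377751364 323.06223653453816 236.4872695700563 [476.99025615 447.71119889 530.30853835] [ 0.03073939 -0.05287771  0.91145613 -0.40682522]
{'time': 0.1, 'joint_positions': array([-1.40314180e+00,  2.45751684e-01,  1.55887228e+00,  1.69672627e-05,
        1.33873215e+00, -1.74066699e-01]), 'joint_vel': array([ 0.00041111, -0.00154897, -0.00131974,  0.00092413, -0.00078948,
       -0.00090479]), 'tau': array([ 1.84271858e-04, -4.30670285e+01, -3.27128720e+01, -1.85689087e-04,
        2.87046547e-03, -7.87790366e-07]), 'tcp_pos': array([ 217.76645216, -611.90618768,  230.2964262 ]), 'ee_rot': array([-8.81699751e-04,  9.85438751e-01,  1.70028498e-01,  1.10813504e-05]), 'wrist_force': array([ 0.09177729, -0.28107029, -0.90879326]), 'wrist_torque': array([-0.01529115, -0.00677746,  0.0203161 ]), 'finger_force': 0.0, 'finger_gap': 85.72547741780167}
```

View pics/top0.png

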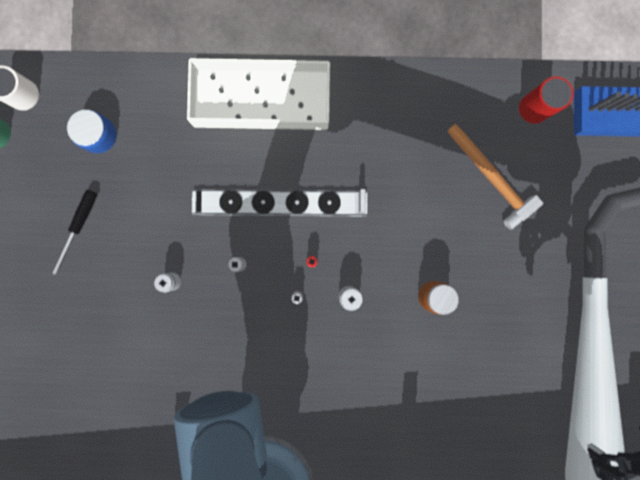

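View pics/side0.png

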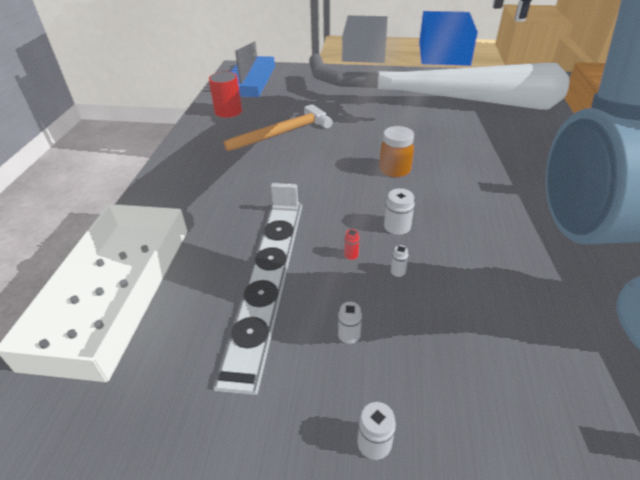

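The top view shows the four steel sockets at about (166,283), (237,265), (297,298) and (350,299). The red look-alike is at (312,262) and the jar at (440,298). The seats are at (231,202), (263,202), (297,202) and (329,202). The end stop is on the right at (364,202), so the order from the right is d, c, b, a. The side view agrees.

Candidates for socket_a: (297,298) in steel and (312,262) in red. I choose the steel one. The other three are to be told apart by height and diameter.

```bash
cat > h.py <<'E'
import numpy as np,cv2
from scipy.spatial.transform import Rotation as R
def cam(s):
    f=240/np.tan(np.radians(float(s["vfov"]))/2); q=np.array(s["attitude"])
    return f,float(s["cx"]),float(s["cy"]),np.array(s["position"]),R.from_quat(q[[1,2,3,0]]).as_matrix()
def cloud(s):
    f,cx,cy,p,M=cam(s); d=s["depth"]; v,u=np.mgrid[:480,:640]
    return np.stack([(u-cx)/f*d,(v-cy)/f*d,d],-1)@M.T+p
def ray(s,u,v,z):
    f,cx,cy,p,M=cam(s); r=M@np.array([(u-cx)/f,(v-cy)/f,1]); return p+r*(z-p[2])/r[2]
def proj(s,P):
    f,cx,cy,p,M=cam(s); c=(np.array(P)-p)@M; return c[0]/c[2]*f+cx,c[1]/c[2]*f+cy
E
python3 - <<'E'
from h import *
for n in("top","side"):
    s=np.load(n+"0.npz"); W=cloud(s)
    ok=(s["depth"]>0)&(W[...,0]>330)&(W[...,0]<720)&(W[...,1]<300)&(W[...,1]>-450)
    m=(ok&(W[...,2]>25)&(W[...,2]<100)).astype(np.uint8)
    k,l,st,c=cv2.connectedComponentsWithStats(m)
    for i in range(1,k):
        if st[i,4]<20: continue
        q=W[l==i]; h=np.percentile(q[:,2],90); t=q[q[:,2]>h-6]
        mid=(t.min(0)+t.max(0))/2
        print(n,st[i],c[i].round(),"h",h.round(1),"topmid",mid.round(1),"ext",np.ptp(t,axis=0).round(),"col",s["image"][l==i].mean(0).round())
    # seats: dark pixels at z 8..20
    g=s["image"].max(2)
    m=(ok&(W[...,2]>6)&(W[...,2]<25)&(g<70)).astype(np.uint8)
    k,l,st,c=cv2.connectedComponentsWithStats(m)
    for i in range(1,k):
        if st[i,4]<60: continue
        cn=cv2.findContours((l==i).astype(np.uint8),0,1)[0][0]
        e=cv2.fitEllipse(cn); print(n,"seat",st[i],np.round(e[0],1),np.round(e[1],1),ray(s,*e[0],14).round(1))
s=np.load("top0.npz");im=s["image"][180:320,140:380,::-1]
a=cv2.resize(im,None,fx=3.3,fy=3.3,interpolation=cv2.INTER_CUBIC); cv2.imwrite("pics/crop.png",a)
E
```

```text
top [359 189   6  23 133] [362. 200.] h 62.1 topmid [ 635.3 -206.7   60.1] ext [45.  9.  8.] col [188. 192. 197.]
top [306 255  12  12 104] [311. 261.] h 52.1 topmid [ 503.3 -102.1   50.4] ext [17. 19.  7.] col [144.  55.  56.]
top [228 257  17  15 191] [236. 264.] h 58.0 topmid [494.   60.5  56.2] ext [25. 28.  8.] col [114. 117. 121.]
top [154 273  24  19 351] [166. 282.] h 64.0 topmid [453.7 209.3  62. ] ext [34. 35.  8.] col [161. 164. 169.]
top [420 281  38  33 981] [439. 297.] h 86.6 topmid [ 431.  -372.    85.5] ext [57. 58.  9.] col [174. 166. 164.]
top [339 286  23  24 430] [350. 298.] h 69.8 topmid [ 426.1 -185.8   68.1] ext [42. 42.  9.] col [184. 188. 192.]
top [291 292  12  11 104] [297. 297.] h 52.2 topmid [425.6 -71.7  51. ] ext [19. 19.  9.] col [127. 129. 134.]
top seat [220 189  22  25 359] [230.5 201.2] [20.2 22.8] [632.2  80.1  14. ]
top seat [197 190   4  22  83] [198.5 200.3] [ 3.3 28. ] [633.  151.1  14. ]
top seat [252 190  22  24 379] [262.7 201.7] [20.5 23.2] [632.5   8.6  14. ]
top seat [286 190  22  23 353] [296.5 201.3] [20.2 22.6] [634.8 -66.4  14. ]
top
[... 335 characters left out ...]
51] [400. 206.] h 67.8 topmid [ 426.1 -182.    65.8] ext [43. 45.  8.] col [167. 170. 175.]
side [345 229  15  20 239] [352. 239.] h 50.1 topmid [502.8 -98.6  47.9] ext [19. 22.  7.] col [162.  82.  86.]
side [393 245  16  21 270] [400. 255.] h 50.0 topmid [424.4 -68.4  47.8] ext [19. 20.  8.] col [143. 145. 150.]
side [338 302  24  31 604] [350. 317.] h 56.1 topmid [493.6  63.4  54. ] ext [27. 28.  8.] col [130. 132. 136.]
side [ 359  402   37   48 1435] [377. 426.] h 62.0 topmid [452.3 212.2  60.2] ext [35. 36.  8.] col [168. 170. 175.]
side seat [256 256  26  14 196] [266.7 263.1] [ 9.9 27. ] [636.7 -49.9  14. ]
side seat [244 281  34  25 597] [260.5 293. ] [23.8 32.1] [632.4  13.9  14. ]
```

View pics/crop.png

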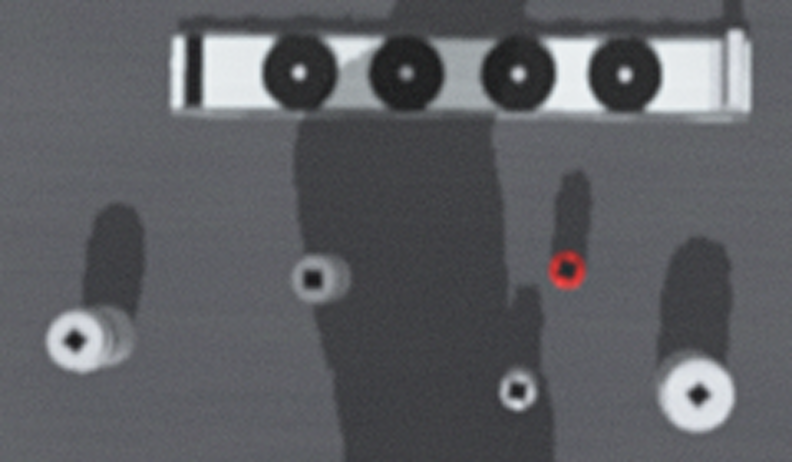

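The crop confirms the choice. By height, the sockets are d at (350,299), c at (166,283), b at (237,265) and a at (297,298). The red one at (312,262) is left alone. Next I refine their positions using the drive holes and the seats' centre dots.

```bash
cat >> h.py <<'E'
def blob(s,P,r,dark):
    """centroid of dark (or bright) spot near the projection of P"""
    u,v=proj(s,P); x0,y0=int(round(u-r)),int(round(v-r)); w=int(2*r)+1
    g=s["image"][y0:y0+w,x0:x0+w].mean(2); g=255-g if dark else g
    t=(np.percentile(g,30)+g.max())/2; m=(g>t).astype(np.uint8)
    k,l,st,c=cv2.connectedComponentsWithStats(m)
    i=min(range(1,k),key=lambda i:np.hypot(*(c[i]-r)))
    w_=np.where(l==i,g-t,0); yy,xx=np.mgrid[:w,:w]
    return (w_*xx).sum()/w_.sum()+x0,(w_*yy).sum()/w_.sum()+y0
E
python3 - <<'E'
from h import *
S={n:np.load(n+"0.npz") for n in("top","side")}
it={"a":(425,-70,50),"b":(494,62,56),"c":(453,210.5,62),"d":(426,-184,68)}
se={1:(633,81,14),2:(633,10,14),3:(634,-64,14),4:(634,-137,14)}
for k,P in {**it,**se}.items():
    o=[]
    for n,s in S.items():
        try:
            b=blob(s,P,5 if P[2]>20 else 6,P[2]>20); o.append((np.round(b,1),ray(s,*b,P[2])[:2].round(1)))
        except Exception as e: o.append(e)
    print(k,o)
E
```

```text
a [(array([296.4, 297.9]), array([424.5, -71.6])), (array([400.7, 248.7]), array([425. , -68.7]))]
b [(array([234.3, 264.2]), array([493.5,  60.7])), (array([349.7, 308.9]), array([494.2,  63.3]))]
c [(array([162.2, 282.8]), array([452. , 209.6])), (array([377.3, 416.4]), array([453. , 211.9]))]
d [(array([351.2, 299.2]), array([ 425.6, -186.2])), (array([400.6, 195.3]), array([ 426.3, -183.2]))]
1 [(array([230.1, 201.5]), array([631.6,  80.9])), (array([249.4, 330.7]), array([632.2,  83.5]))]
2 [(array([262.7, 201.6]), array([632.7,   8.6])), (array([260.7, 291.8]), array([632.7,  11.4]))]
3 [(array([296.6, 202. ]), array([633.2, -66.7])), (array([270.3, 257.1]), array([633.8, -64.1]))]
4 [(array([329. , 202.2]), array([ 634.1, -138.5])), (array([278.3, 228.8]), array([ 634.5, -135.6]))]
```

```bash
python3 -m inch '[{"jaw":-1,"dx":0.3394,"dy":-0.3332,"dz":0,"turn":-1.229},{"jaw":-1,"dx":0.3394,"dy":-0.3332,"dz":0,"turn":-1.229},{"jaw":-1,"dx":0.3394,"dy":-0.3332,"dz":0,"turn":-1.229},{"jaw":-1,"dx":0.3394,"dy":-0.3332,"dz":0,"turn":-1.229},{"jaw":-1,"dx":0.3394,"dy":-0.3332,"dz":0,"turn":-1.229},{"jaw":-1,"dx":0.3394,"dy":-0.3332,"dz":0,"turn":-1.229},{"jaw":-1,"dx":0.3394,"dy":-0.3332,"dz":0,"turn":-1.229},{"jaw":-1,"dx":0.3394,"dy":-0.3332,"dz":0,"turn":-1.229},{"jaw":-1,"dx":0.3394,"dy":-0.3332,"dz":0,"turn":-1.229},{"jaw":-1,"dx":0.3394,"dy":-0.3332,"dz":0,"turn":-1.229},{"jaw":-1,"dx":0.3394,"dy":-0.3332,"dz":0,"turn":-1.229},{"jaw":-1,"dx":0.3394,"dy":-0.3332,"dz":0,"turn":-1.229}]' 40
```

```text
time: 1.3
tcp_pos: [425.8, -184.5, 231.0]
ee_rot: [-0.0, 0.707, 0.708, -0.0]
wrist_force: [-0.3, -0.1, 0.1]
finger_gap: 85.2
finger_force: 0.0
```

```bash
python3 -m inch '[{"jaw":-1,"dz":0.05},{"jaw":-1,"dz":0.1},{"jaw":-1,"dz":0.13},{"jaw":-1,"dz":0.15},{"jaw":-1,"dz":0.17},{"jaw":-1,"dz":0.19},{"jaw":-1,"dz":0.2},{"jaw":-1,"dz":0.21},{"jaw":-1,"dz":0.21}]'
python3 - <<'E'
from plant import viewer
import cv2
for n in("side",):
    s=viewer.snapshot(n); cv2.imwrite(f"pics/{n}1.png",cv2.resize(s["image"][120:300,270:510,::-1],None,fx=3,fy=3))
E
```

```text
schema error: expected keys jaw, dx, dy, dz, turn
```

View pics/side1.png

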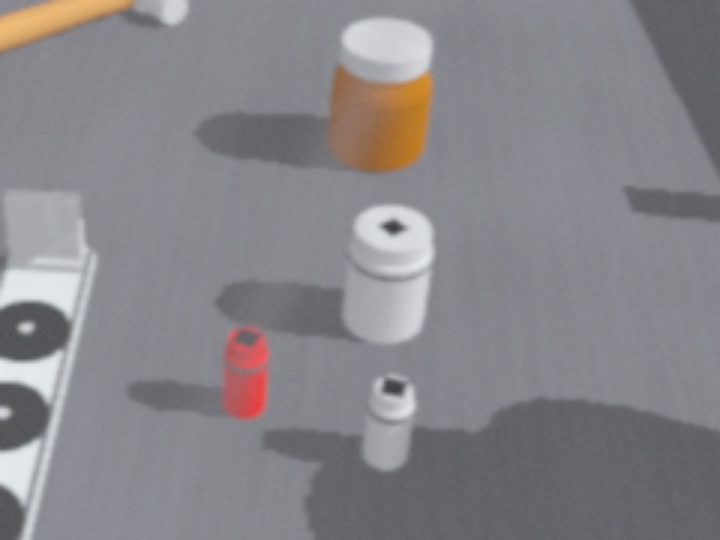

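The call was refused because every key is needed, so nothing has moved. The crop shows d at (388,270), a at (388,425), red at (246,372) and the jar untouched.

```bash
python3 -m inch '[{"jaw":-1,"dx":0,"dy":0,"dz":0.05,"turn":0},{"jaw":-1,"dx":0,"dy":0,"dz":0.1,"turn":0},{"jaw":-1,"dx":0,"dy":0,"dz":0.13,"turn":0},{"jaw":-1,"dx":0,"dy":0,"dz":0.15,"turn":0},{"jaw":-1,"dx":0,"dy":0,"dz":0.17,"turn":0},{"jaw":-1,"dx":0,"dy":0,"dz":0.19,"turn":0},{"jaw":-1,"dx":0,"dy":0,"dz":0.2,"turn":0},{"jaw":-1,"dx":0,"dy":0,"dz":0.21,"turn":0},{"jaw":-1,"dx":0,"dy":0,"dz":0.21,"turn":0}]'
python3 - <<'E'
from plant import viewer
import cv2
for n in("side",):
    s=viewer.snapshot(n); cv2.imwrite(f"pics/{n}2.png",cv2.resize(s["image"][120:300,270:510,::-1],None,fx=3,fy=3))
E
```

```text
time: 2.25
tcp_pos: [425.2, -184.8, 20.4]
ee_rot: [-0.001, 0.707, 0.707, -0.0]
wrist_force: [-0.5, -0.1, -0.8]
finger_gap: 85.6
finger_force: 0.0
```

View pics/side2.png

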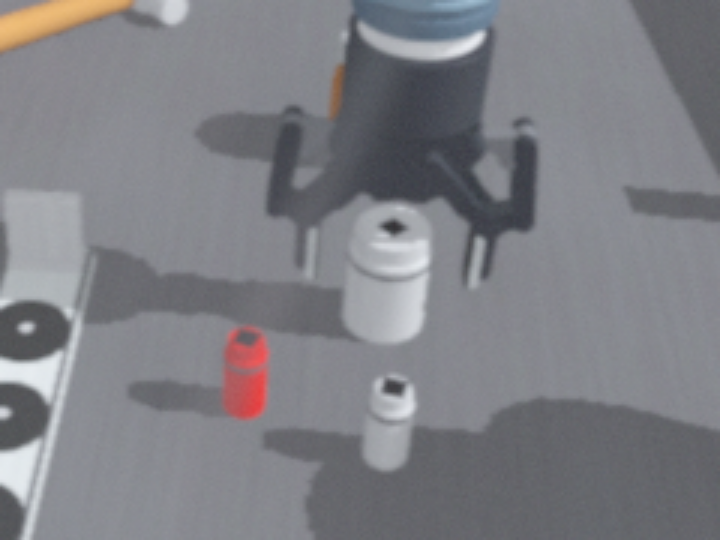

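The fingers straddle d, with pads at (310,250) and (478,255) on either side of it. Closing now.

```bash
python3 -m inch '[{"jaw":1,"dx":0,"dy":0,"dz":0,"turn":0},{"jaw":1,"dx":0,"dy":0,"dz":0,"turn":0},{"jaw":1,"dx":0,"dy":0,"dz":0,"turn":0},{"jaw":1,"dx":0,"dy":0,"dz":0,"turn":0},{"jaw":1,"dx":0,"dy":0,"dz":0,"turn":0},{"jaw":1,"dx":0,"dy":0,"dz":0,"turn":0},{"jaw":1,"dx":0,"dy":0,"dz":0,"turn":0},{"jaw":1,"dx":0,"dy":0,"dz":0,"turn":0}]' 60
```

```text
time: 3.1
tcp_pos: [426.5, -185.1, 22.5]
ee_rot: [0.0, 0.707, 0.707, -0.0]
wrist_force: [-2.9, 0.6, 7.0]
finger_gap: 46.2
finger_force: 61.5
```

```bash
python3 -m inch '[{"jaw":1,"dx":0,"dy":0,"dz":-0.02,"turn":0},{"jaw":1,"dx":0,"dy":0,"dz":-0.05,"turn":0},{"jaw":1,"dx":0,"dy":0,"dz":-0.1,"turn":0},{"jaw":1,"dx":0.01,"dy":0.04,"dz":-0.11,"turn":0},{"jaw":1,"dx":0.02,"dy":0.08,"dz":-0.11,"turn":0},{"jaw":1,"dx":0.03,"dy":0.12,"dz":-0.11,"turn":0},{"jaw":1,"dx":0.04,"dy":0.16,"dz":-0.11,"turn":0},{"jaw":1,"dx":0.0477,"dy":0.19,"dz":-0.11,"turn":0},{"jaw":1,"dx":0.0477,"dy":0.2083,"dz":-0.11,"turn":0},{"jaw":1,"dx":0.0477,"dy":0.2083,"dz":-0.08,"turn":0},{"jaw":1,"dx":0.0477,"dy":0.2083,"dz":-0.06,"turn":0},{"jaw":1,"dx":0.0477,"dy":0.2083,"dz":-0.06,"turn":0}]'
python3 - <<'E'
from h import *
from plant import viewer
s=viewer.snapshot("side"); cv2.imwrite("pics/side3.png",cv2.resize(s["image"][80:340,200:440,::-1],None,fx=2.2,fy=2.2))
E
```

```text
time: 4.3
tcp_pos: [630.5, -135.2, 75.9]
ee_rot: [-0.005, 0.707, 0.707, -0.002]
wrist_force: [-1.0, 0.9, -5.7]
finger_gap: 46.2
finger_force: 64.1
```

View pics/side3.png

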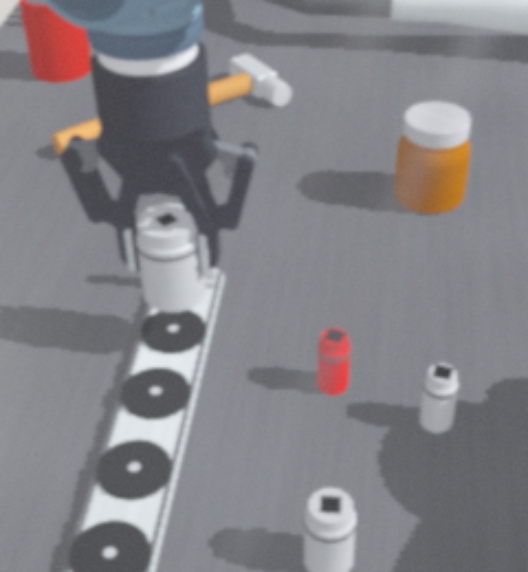

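```bash
python3 -m inch '[{"jaw":1,"dx":0,"dy":0,"dz":0.015,"turn":0},{"jaw":1,"dx":0,"dy":0,"dz":0.03,"turn":0},{"jaw":1,"dx":0,"dy":0,"dz":0.036,"turn":0},{"jaw":1,"dx":0,"dy":0,"dz":0.04,"turn":0},{"jaw":1,"dx":0,"dy":0,"dz":0.04,"turn":0},{"jaw":1,"dx":0,"dy":0,"dz":0.04,"turn":0}]'
python3 - <<'E'
from h import *
from plant import viewer,bot
P=(634,-137,88)
for n in("side","top"):
    s=viewer.snapshot(n)
    if n=="side": b=blob(s,P,6,True); print(b,ray(s,*b,88))
    np.savez(n+"1.npz",**s)
for _ in range(3): print(bot.get_state()["tcp_pos"])
E
```

```text
time: 4.95
tcp_pos: [634.7, -137.2, 41.8]
ee_rot: [0.0, 0.707, 0.707, 0.0]
wrist_force: [-0.2, -0.0, -5.8]
finger_gap: 46.7
finger_force: 64.2
(np.float64(274.8562188873951), np.float64(195.45488899385924)) [ 634.01269881 -133.98656851   88.        ]
[ 634.8261612  -137.25207819   42.09213776]
[ 634.8261612  -137.25207819   42.09213776]
[ 634.8261612  -137.25207819   42.09213776]
```

```bash
python3 -m inch '[{"jaw":1,"dx":0,"dy":0,"dz":0.003,"turn":0},{"jaw":1,"dx":0,"dy":0,"dz":0.005,"turn":0},{"jaw":1,"dx":0,"dy":0,"dz":0.006,"turn":0},{"jaw":1,"dx":0,"dy":0,"dz":0.006,"turn":0}]'; python3 -m inch '[{"jaw":1,"dx":0,"dy":0,"dz":0.001,"turn":0},{"jaw":1,"dx":0,"dy":0,"dz":0.001,"turn":0}]'
```

```text
time: 5.45
tcp_pos: [634.5, -137.1, 36.5]
ee_rot: [-0.0, 0.707, 0.707, -0.0]
wrist_force: [-4.6, 2.2, 6.0]
finger_gap: 46.5
finger_force: 65.2
time: 5.65
tcp_pos: [634.5, -137.1, 36.5]
ee_rot: [-0.0, 0.707, 0.707, -0.0]
wrist_force: [-7.3, 3.1, 11.0]
finger_gap: 46.3
finger_force: 66.0
```

```bash
python3 -m inch '[{"jaw":-0.2,"dx":0,"dy":0,"dz":0,"turn":0},{"jaw":-0.5,"dx":0,"dy":0,"dz":0,"turn":0},{"jaw":-1,"dx":0,"dy":0,"dz":0,"turn":0},{"jaw":-1,"dx":0,"dy":0,"dz":0,"turn":0},{"jaw":-1,"dx":0,"dy":0,"dz":0,"turn":0},{"jaw":-1,"dx":0,"dy":0,"dz":-0.01,"turn":0},{"jaw":-1,"dx":0,"dy":0,"dz":-0.03,"turn":0},{"jaw":-1,"dx":0,"dy":0,"dz":-0.07,"turn":0},{"jaw":-1,"dx":0,"dy":0,"dz":-0.11,"turn":0},{"jaw":-1,"dx":0,"dy":0,"dz":-0.11,"turn":0}]'; python3 -m inch '[{"jaw":-1,"dx":0.04,"dy":-0.02,"dz":0,"turn":0},{"jaw":-1,"dx":0.08,"dy":-0.04,"dz":0,"turn":0},{"jaw":-1,"dx":0.12,"dy":-0.06,"dz":0,"turn":0},{"jaw":-1,"dx":0.16,"dy":-0.08,"dz":0,"turn":0},{"jaw":-1,"dx":0.2,"dy":-0.1,"dz":0,"turn":0},{"jaw":-1,"dx":0.24,"dy":-0.12,"dz":0,"turn":0},{"jaw":-1,"dx":0.28,"dy":-0.14,"dz":0,"turn":0},{"jaw":-1,"dx":0.32,"dy":-0.16,"dz":0,"turn":0},{"jaw":-1,"dx":0.3478,"dy":-0.1818,"dz":0,"turn":0},{"jaw":-1,"dx":0.3478,"dy":-0.1818,"dz":0,"turn":0},{"jaw":-1,"dx":0.3478,"dy":-0.1818,"dz":0,"turn":0}]'
python3 - <<'E'
from h import *
from plant import viewer
P=(634,-137,82)
for n in("side","top"):
    s=viewer.snapshot(n); np.savez(n+"2.npz",**s); b=blob(s,P,5,True); print(n,b,ray(s,*b,82))
cv2.imwrite("pics/top2.png",cv2.resize(s["image"][170:320,140:380,::-1],None,fx=3,fy=3))
E
```

```text
time: 6.65
tcp_pos: [638.5, -138.6, 152.8]
ee_rot: [0.006, 0.707, 0.707, 0.003]
wrist_force: [0.3, -0.8, 0.3]
finger_gap: 85.6
finger_force: 0.0
time: 7.75
tcp_pos: [452.3, 211.2, 144.5]
ee_rot: [0.0, 0.707, 0.708, 0.0]
wrist_force: [-0.1, 0.3, 0.4]
finger_gap: 85.5
finger_force: 0.0
side (np.float64(275.0794679399727), np.float64(197.92905866302866)) [ 634.39445966 -135.16989763   82.        ]
top (np.float64(330.0506933393953), np.float64(198.05728574676064)) [ 633.96519343 -137.98606981   82.        ]
```

View pics/top2.png

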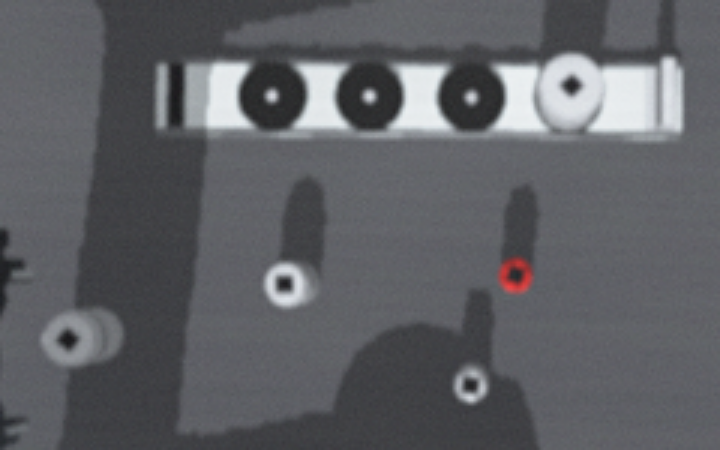

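Socket d stands at (570,92) in the crop, within about 1 mm of its seat's centre. Now c, at (68,338).

```bash
python3 -m inch '[{"jaw":-1,"dx":0,"dy":0,"dz":0.04,"turn":0},{"jaw":-1,"dx":0,"dy":0,"dz":0.08,"turn":0},{"jaw":-1,"dx":0,"dy":0,"dz":0.11,"turn":0},{"jaw":-1,"dx":0,"dy":0,"dz":0.124,"turn":0},{"jaw":-1,"dx":0,"dy":0,"dz":0.124,"turn":0},{"jaw":1,"dx":0,"dy":0,"dz":0.124,"turn":0},{"jaw":1,"dx":0,"dy":0,"dz":0.124,"turn":0},{"jaw":1,"dx":0,"dy":0,"dz":0.124,"turn":0},{"jaw":1,"dx":0,"dy":0,"dz":0.124,"turn":0},{"jaw":1,"dx":0,"dy":0,"dz":0.124,"turn":0},{"jaw":1,"dx":0,"dy":0,"dz":0.124,"turn":0},{"jaw":1,"dx":0,"dy":0,"dz":0.124,"turn":0}]' 60; python3 -m inch '[{"jaw":1,"dx":0,"dy":0,"dz":0,"turn":0},{"jaw":1,"dx":0,"dy":0,"dz":0,"turn":0}]'
```

```text
time: 9.05
tcp_pos: [453.5, 211.1, 22.1]
ee_rot: [0.001, 0.707, 0.707, 0.001]
wrist_force: [-2.3, -1.4, 7.4]
finger_gap: 38.3
finger_force: 60.2
time: 9.25
tcp_pos: [453.5, 211.1, 22.1]
ee_rot: [0.001, 0.707, 0.707, 0.001]
wrist_force: [-2.8, -1.5, 7.3]
finger_gap: 38.4
finger_force: 60.2
```

```bash
python3 -m inch '[{"jaw":1,"dx":0,"dy":0,"dz":-0.02,"turn":0},{"jaw":1,"dx":0,"dy":0,"dz":-0.06,"turn":0},{"jaw":1,"dx":0,"dy":0,"dz":-0.1,"turn":0},{"jaw":1,"dx":-0.04,"dy":0.026,"dz":-0.12,"turn":0},{"jaw":1,"dx":-0.08,"dy":0.052,"dz":-0.12,"turn":0},{"jaw":1,"dx":-0.12,"dy":0.078,"dz":-0.12,"turn":0},{"jaw":1,"dx":-0.16,"dy":0.104,"dz":-0.12,"turn":0},{"jaw":1,"dx":-0.2,"dy":0.13,"dz":-0.12,"turn":0},{"jaw":1,"dx":-0.24,"dy":0.156,"dz":-0.12,"turn":0},{"jaw":1,"dx":-0.2762,"dy":0.181,"dz":-0.12,"turn":0},{"jaw":1,"dx":-0.2762,"dy":0.181,"dz":-0.12,"turn":0},{"jaw":1,"dx":-0.2762,"dy":0.181,"dz":-0.12,"turn":0}]'; python3 -m inch '[{"jaw":1,"dx":0,"dy":0,"dz":0.04,"turn":0},{"jaw":1,"dx":0,"dy":0,"dz":0.07,"turn":0},{"jaw":1,"dx":0,"dy":0,"dz":0.09,"turn":0},{"jaw":1,"dx":0,"dy":0,"dz":0.099,"turn":0},{"jaw":1,"dx":0,"dy":0,"dz":0.102,"turn":0},{"jaw":1,"dx":0,"dy":0,"dz":0.104,"turn":0},{"jaw":1,"dx":0,"dy":0,"dz":0.105,"turn":0},{"jaw":1,"dx":0,"dy":0,"dz":0.105,"turn":0}]'; python3 -m inch '[{"jaw":1,"dx":0,"dy":0,"dz":0.001,"turn":0},{"jaw":1,"dx":0,"dy":0,"dz":0.001,"turn":0}]'
```

```text
time: 10.45
tcp_pos: [633.2, -66.1, 139.7]
ee_rot: [-0.001, 0.708, 0.707, -0.0]
wrist_force: [-0.6, 0.1, -4.5]
finger_gap: 38.4
finger_force: 61.9
time: 11.25
tcp_pos: [634.2, -65.5, 36.5]
ee_rot: [0.001, 0.707, 0.707, 0.0]
wrist_force: [-0.4, 0.1, -3.1]
finger_gap: 38.3
finger_force: 61.9
time: 11.45
tcp_pos: [634.3, -65.6, 36.2]
ee_rot: [0.001, 0.707, 0.707, 0.0]
wrist_force: [-3.3, 1.8, 5.7]
finger_gap: 38.3
finger_force: 62.8
```

```bash
python3 -m inch '[{"jaw":-0.2,"dx":0,"dy":0,"dz":0,"turn":0},{"jaw":-0.5,"dx":0,"dy":0,"dz":0,"turn":0},{"jaw":-1,"dx":0,"dy":0,"dz":0,"turn":0},{"jaw":-1,"dx":0,"dy":0,"dz":0,"turn":0},{"jaw":-1,"dx":0,"dy":0,"dz":0,"turn":0},{"jaw":-1,"dx":0,"dy":0,"dz":-0.01,"turn":0},{"jaw":-1,"dx":0,"dy":0,"dz":-0.03,"turn":0},{"jaw":-1,"dx":0,"dy":0,"dz":-0.07,"turn":0},{"jaw":-1,"dx":0,"dy":0,"dz":-0.11,"turn":0},{"jaw":-1,"dx":0,"dy":0,"dz":-0.11,"turn":0}]'; python3 -m inch '[{"jaw":-1,"dx":0.035,"dy":-0.04,"dz":0,"turn":0},{"jaw":-1,"dx":0.07,"dy":-0.075,"dz":0,"turn":0},{"jaw":-1,"dx":0.105,"dy":-0.115,"dz":0,"turn":0},{"jaw":-1,"dx":0.1274,"dy":-0.1397,"dz":0,"turn":0},{"jaw":-1,"dx":0.1274,"dy":-0.1397,"dz":0,"turn":0},{"jaw":-1,"dx":0.1274,"dy":-0.1397,"dz":0,"turn":0}]'
python3 - <<'E'
from h import *
from plant import viewer
for n in("side","top"):
    s=viewer.snapshot(n)
    for P in((633.5,-65.5,76),(634,-137,82)):
        b=blob(s,P,5,True); print(n,b,ray(s,*b,P[2]).round(1))
E
```

```text
time: 12.45
tcp_pos: [637.8, -66.5, 152.6]
ee_rot: [0.006, 0.707, 0.707, 0.003]
wrist_force: [0.8, -0.2, 0.9]
finger_gap: 85.5
finger_force: 0.0
time: 13.05
tcp_pos: [493.6, 62.4, 144.6]
ee_rot: [0.0, 0.707, 0.708, 0.0]
wrist_force: [-0.2, 0.0, -0.0]
finger_gap: 85.4
finger_force: 0.0
side (np.float64(266.5614821807883), np.float64(228.4847769648336)) [633.9 -64.2  76. ]
side (np.float64(275.0764320510667), np.float64(197.93566269108013)) [ 634.4 -135.2   82. ]
top (np.float64(295.8553609978412), np.float64(198.0777164787719)) [633.4 -67.2  76. ]
top (np.float64(330.04501828153565), np.float64(198.0571297989031)) [ 634. -138.   82.]
```

```bash
python3 -m inch '[{"jaw":-1,"dx":0,"dy":0,"dz":0.04,"turn":0},{"jaw":-1,"dx":0,"dy":0,"dz":0.08,"turn":0},{"jaw":-1,"dx":0,"dy":0,"dz":0.11,"turn":0},{"jaw":-1,"dx":0,"dy":0,"dz":0.127,"turn":0},{"jaw":-1,"dx":0,"dy":0,"dz":0.127,"turn":0},{"jaw":1,"dx":0,"dy":0,"dz":0.127,"turn":0},{"jaw":1,"dx":0,"dy":0,"dz":0.127,"turn":0},{"jaw":1,"dx":0,"dy":0,"dz":0.127,"turn":0},{"jaw":1,"dx":0,"dy":0,"dz":0.127,"turn":0},{"jaw":1,"dx":0,"dy":0,"dz":0.127,"turn":0},{"jaw":1,"dx":0,"dy":0,"dz":0.127,"turn":0},{"jaw":1,"dx":0,"dy":0,"dz":0.127,"turn":0}]' 50; python3 -m inch '[{"jaw":1,"dx":0,"dy":0,"dz":0,"turn":0},{"jaw":1,"dx":0,"dy":0,"dz":0,"turn":0},{"jaw":1,"dx":0,"dy":0,"dz":0,"turn":0}]'
```

```text
time: 14.35
tcp_pos: [494.6, 61.9, 18.7]
ee_rot: [0.001, 0.707, 0.707, 0.0]
wrist_force: [-2.1, -0.1, 6.0]
finger_gap: 30.7
finger_force: 49.4
time: 14.65
tcp_pos: [494.6, 61.8, 18.7]
ee_rot: [0.001, 0.707, 0.707, 0.0]
wrist_force: [-1.7, -1.0, 4.7]
finger_gap: 30.6
finger_force: 49.4
```

```bash
python3 -m inch '[{"jaw":1,"dx":0,"dy":0,"dz":-0.02,"turn":0},{"jaw":1,"dx":0,"dy":0,"dz":-0.06,"turn":0},{"jaw":1,"dx":0,"dy":0,"dz":-0.1,"turn":0},{"jaw":1,"dx":-0.01,"dy":0.03,"dz":-0.12,"turn":0},{"jaw":1,"dx":-0.025,"dy":0.07,"dz":-0.12,"turn":0},{"jaw":1,"dx":-0.04,"dy":0.11,"dz":-0.12,"turn":0},{"jaw":1,"dx":-0.052,"dy":0.139,"dz":-0.12,"turn":0},{"jaw":1,"dx":-0.052,"dy":0.139,"dz":-0.12,"turn":0},{"jaw":1,"dx":-0.052,"dy":0.139,"dz":-0.12,"turn":0}]'; python3 -m inch '[{"jaw":1,"dx":0,"dy":0,"dz":0.04,"turn":0},{"jaw":1,"dx":0,"dy":0,"dz":0.07,"turn":0},{"jaw":1,"dx":0,"dy":0,"dz":0.09,"turn":0},{"jaw":1,"dx":0,"dy":0,"dz":0.099,"turn":0},{"jaw":1,"dx":0,"dy":0,"dz":0.102,"turn":0},{"jaw":1,"dx":0,"dy":0,"dz":0.104,"turn":0},{"jaw":1,"dx":0,"dy":0,"dz":0.105,"turn":0},{"jaw":1,"dx":0,"dy":0,"dz":0.105,"turn":0}]'; python3 -m inch '[{"jaw":1,"dx":0,"dy":0,"dz":0.001,"turn":0},{"jaw":1,"dx":0,"dy":0,"dz":0.001,"turn":0}]'
```

```text
time: 15.55
tcp_pos: [632.5, 9.9, 136.8]
ee_rot: [-0.001, 0.707, 0.707, -0.0]
wrist_force: [-0.9, -0.3, -2.7]
finger_gap: 30.0
finger_force: 50.4
time: 16.35
tcp_pos: [633.5, 9.9, 33.5]
ee_rot: [0.001, 0.707, 0.707, 0.001]
wrist_force: [0.5, -0.2, -2.5]
finger_gap: 30.4
finger_force: 50.5
time: 16.55
tcp_pos: [633.6, 9.9, 32.8]
ee_rot: [0.001, 0.707, 0.707, 0.0]
wrist_force: [-2.5, 0.3, 5.1]
finger_gap: 30.4
finger_force: 51.1
```

```bash
python3 -m inch '[{"jaw":-0.2,"dx":0,"dy":0,"dz":0,"turn":0},{"jaw":-0.5,"dx":0,"dy":0,"dz":0,"turn":0},{"jaw":-1,"dx":0,"dy":0,"dz":0,"turn":0},{"jaw":-1,"dx":0,"dy":0,"dz":0,"turn":0},{"jaw":-1,"dx":0,"dy":0,"dz":0,"turn":0},{"jaw":-1,"dx":0,"dy":0,"dz":-0.01,"turn":0},{"jaw":-1,"dx":0,"dy":0,"dz":-0.03,"turn":0},{"jaw":-1,"dx":0,"dy":0,"dz":-0.07,"turn":0},{"jaw":-1,"dx":0,"dy":0,"dz":-0.11,"turn":0},{"jaw":-1,"dx":0,"dy":0,"dz":-0.11,"turn":0}]'; python3 -m inch '[{"jaw":-0.5,"dx":-0.015,"dy":-0.04,"dz":0,"turn":0},{"jaw":-0.5,"dx":-0.03,"dy":-0.08,"dz":0,"turn":0},{"jaw":-0.5,"dx":-0.045,"dy":-0.12,"dz":0,"turn":0},{"jaw":-0.5,"dx":-0.06,"dy":-0.16,"dz":0,"turn":0},{"jaw":-0.5,"dx":-0.08,"dy":-0.208,"dz":0,"turn":0},{"jaw":-0.5,"dx":-0.08,"dy":-0.208,"dz":0,"turn":0},{"jaw":-0.5,"dx":-0.08,"dy":-0.208,"dz":0,"turn":0}]'
python3 - <<'E'
from h import *
from plant import viewer
for n in("side","top"):
    s=viewer.snapshot(n)
    for P in((633,10,70),(633.5,-65.5,76),(634,-137,82)):
        b=blob(s,P,5,True); print(n,ray(s,*b,P[2]).round(1))
E
```

```text
time: 17.55
tcp_pos: [637.2, 9.4, 149.6]
ee_rot: [0.006, 0.707, 0.707, 0.004]
wrist_force: [-0.3, -0.8, 0.3]
finger_gap: 85.5
finger_force: 0.0
time: 18.25
tcp_pos: [424.3, -70.3, 141.6]
ee_rot: [0.001, 0.708, 0.707, 0.0]
wrist_force: [0.8, 0.0, 0.5]
finger_gap: 63.9
finger_force: 0.0
side [633.2  12.3  70. ]
side [633.9 -64.3  76. ]
side [ 634.4 -135.2   82. ]
top [632.9   9.4  70. ]
top [633.5 -67.2  76. ]
top [ 634. -138.   82.]
```

```bash
python3 -m inch '[{"jaw":-0.5,"dx":0,"dy":0,"dz":0.04,"turn":0},{"jaw":-0.5,"dx":0,"dy":0,"dz":0.08,"turn":0},{"jaw":-0.5,"dx":0,"dy":0,"dz":0.11,"turn":0},{"jaw":-0.5,"dx":0,"dy":0,"dz":0.127,"turn":0},{"jaw":-0.5,"dx":0,"dy":0,"dz":0.127,"turn":0},{"jaw":1,"dx":0,"dy":0,"dz":0.127,"turn":0},{"jaw":1,"dx":0,"dy":0,"dz":0.127,"turn":0},{"jaw":1,"dx":0,"dy":0,"dz":0.127,"turn":0},{"jaw":1,"dx":0,"dy":0,"dz":0.127,"turn":0},{"jaw":1,"dx":0,"dy":0,"dz":0.127,"turn":0},{"jaw":1,"dx":0,"dy":0,"dz":0.127,"turn":0},{"jaw":1,"dx":0,"dy":0,"dz":0.127,"turn":0}]' 40; python3 -m inch '[{"jaw":1,"dx":0,"dy":0,"dz":0,"turn":0},{"jaw":1,"dx":0,"dy":0,"dz":0,"turn":0},{"jaw":1,"dx":0,"dy":0,"dz":0,"turn":0}]'
```

```text
time: 19.55
tcp_pos: [426.1, -70.5, 15.8]
ee_rot: [0.001, 0.707, 0.707, 0.001]
wrist_force: [-0.7, 1.0, 6.9]
finger_gap: 22.7
finger_force: 39.4
time: 19.85
tcp_pos: [426.1, -70.5, 15.7]
ee_rot: [0.001, 0.707, 0.707, 0.001]
wrist_force: [-0.7, 2.1, 5.6]
finger_gap: 22.8
finger_force: 39.4
```

```bash
python3 -m inch '[{"jaw":1,"dx":0,"dy":0,"dz":-0.02,"turn":0},{"jaw":1,"dx":0,"dy":0,"dz":-0.06,"turn":0},{"jaw":1,"dx":0,"dy":0,"dz":-0.11,"turn":0},{"jaw":1,"dx":0.03,"dy":0.04,"dz":-0.13,"turn":0},{"jaw":1,"dx":0.06,"dy":0.08,"dz":-0.13,"turn":0},{"jaw":1,"dx":0.09,"dy":0.12,"dz":-0.13,"turn":0},{"jaw":1,"dx":0.12,"dy":0.16,"dz":-0.13,"turn":0},{"jaw":1,"dx":0.145,"dy":0.195,"dz":-0.13,"turn":0},{"jaw":1,"dx":0.1523,"dy":0.2072,"dz":-0.13,"turn":0},{"jaw":1,"dx":0.1523,"dy":0.2072,"dz":-0.13,"turn":0},{"jaw":1,"dx":0.1523,"dy":0.2072,"dz":-0.13,"turn":0}]'; python3 -m inch '[{"jaw":1,"dx":0,"dy":0,"dz":0.04,"turn":0},{"jaw":1,"dx":0,"dy":0,"dz":0.08,"turn":0},{"jaw":1,"dx":0,"dy":0,"dz":0.1,"turn":0},{"jaw":1,"dx":0,"dy":0,"dz":0.109,"turn":0},{"jaw":1,"dx":0,"dy":0,"dz":0.112,"turn":0},{"jaw":1,"dx":0,"dy":0,"dz":0.114,"turn":0},{"jaw":1,"dx":0,"dy":0,"dz":0.115,"turn":0},{"jaw":1,"dx":0,"dy":0,"dz":0.115,"turn":0}]'; python3 -m inch '[{"jaw":1,"dx":0,"dy":0,"dz":0.001,"turn":0},{"jaw":1,"dx":0,"dy":0,"dz":0.001,"turn":0}]'
```

```text
time: 20.95
tcp_pos: [631.2, 82.1, 143.8]
ee_rot: [-0.0, 0.707, 0.707, -0.001]
wrist_force: [-0.8, 0.2, -1.3]
finger_gap: 22.5
finger_force: 39.9
time: 21.75
tcp_pos: [632.8, 82.2, 30.6]
ee_rot: [0.001, 0.707, 0.707, 0.001]
wrist_force: [-1.2, -0.1, -0.8]
finger_gap: 22.3
finger_force: 39.9
time: 21.95
tcp_pos: [632.8, 82.3, 29.8]
ee_rot: [0.001, 0.707, 0.707, 0.001]
wrist_force: [-2.0, -0.3, 5.0]
finger_gap: 22.5
finger_force: 40.5
```

Contact. I release, rise, and back away towards the robot, clear of the view.

```bash
python3 -m inch '[{"jaw":0.2,"dx":0,"dy":0,"dz":0,"turn":0},{"jaw":-0.3,"dx":0,"dy":0,"dz":0,"turn":0},{"jaw":-1,"dx":0,"dy":0,"dz":0,"turn":0},{"jaw":-1,"dx":0,"dy":0,"dz":0,"turn":0},{"jaw":-1,"dx":0,"dy":0,"dz":0,"turn":0},{"jaw":-1,"dx":0,"dy":0,"dz":-0.01,"turn":0},{"jaw":-1,"dx":0,"dy":0,"dz":-0.03,"turn":0},{"jaw":-1,"dx":0,"dy":0,"dz":-0.07,"turn":0},{"jaw":-1,"dx":0,"dy":0,"dz":-0.11,"turn":0},{"jaw":-1,"dx":0,"dy":0,"dz":-0.15,"turn":0},{"jaw":-1,"dx":0,"dy":0,"dz":-0.15,"turn":0}]'; python3 -m inch '[{"jaw":-1,"dx":0,"dy":-0.04,"dz":0,"turn":0},{"jaw":-1,"dx":0,"dy":-0.08,"dz":0,"turn":0},{"jaw":-1,"dx":0,"dy":-0.12,"dz":0,"turn":0},{"jaw":-1,"dx":0,"dy":-0.16,"dz":0,"turn":0},{"jaw":-1,"dx":0,"dy":-0.18,"dz":0,"turn":0},{"jaw":-1,"dx":0,"dy":-0.18,"dz":0,"turn":0},{"jaw":-1,"dx":0,"dy":-0.18,"dz":0,"turn":0}]'
python3 - <<'E'
from h import *
from plant import viewer
for n in("side","top"):
    s=viewer.snapshot(n)
    for P in((632,82,64),(633,10,70),(633.5,-65.5,76),(634,-137,82)):
        b=blob(s,P,5,True); print(n,ray(s,*b,P[2]).round(1))
    if n=="side": cv2.imwrite("pics/final.png",s["image"][:,:,::-1])
E
```

```text
time: 23.05
tcp_pos: [636.2, 82.2, 187.1]
ee_rot: [0.005, 0.707, 0.707, 0.005]
wrist_force: [1.2, 0.2, 0.6]
finger_gap: 85.4
finger_force: 0.0
time: 23.75
tcp_pos: [452.5, 82.2, 178.8]
ee_rot: [0.001, 0.707, 0.707, 0.001]
wrist_force: [0.3, -0.2, -0.6]
finger_gap: 85.5
finger_force: 0.0
side [632.2  84.3  64. ]
side [633.1  11.6  70. ]
side [633.9 -64.2  76. ]
side [ 634.4 -135.2   82. ]
top [631.6  81.5  64. ]
top [632.8   8.6  70. ]
top [633.4 -67.1  76. ]
top [ 633.9 -138.    82. ]
```

View pics/final.png

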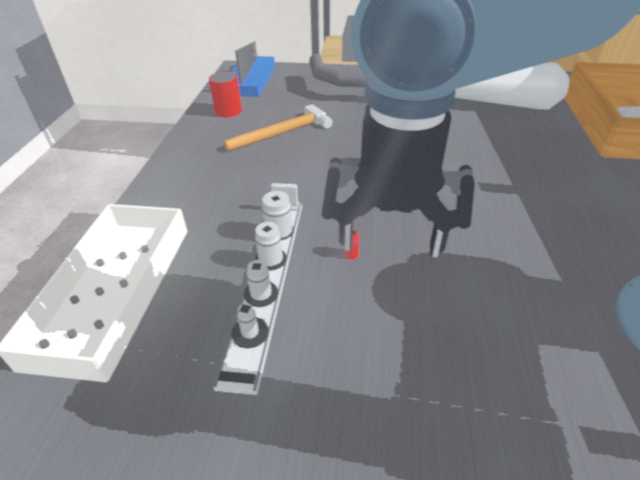

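All four stand upright and centred on their seats: d at (277,214), c at (268,245), b at (259,282) and a at (248,323). The gripper is clear of everything, so I hand the job in.

```bash
python3 -c "
from plant import bot; print(bot.job_done())"
```

```text
the job is handed in; nothing more can be done
None
```

All four sockets stand upright on the rail in size order, largest next to the end stop, each within about 1 mm of its seat's centre; the arm never touched the jar, and I handed the job in at about 24 s.

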